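Slide the tea tin between the bracket feet

ROBOT

A 6-joint arm with a two-finger parallel gripper is mounted at the origin on the work surface. World frame = base frame: x ahead of the robot, y to its left, z up, the work surface at z = 0. Lengths are in m, angles in rad, forces in N, time in s.
With the tool pointing down it reaches from about 0.375 to 0.975 m from the base axis. Payload 3.8 kg.
Tool frame: the origin (TCP) lies at the very end of the fingers, on their centre line; the grasp point (between the pads) lies 19 mm behind it (r.hold_point_z is the z of the grasp point in the tool frame, in m); z points along the fingers, y is the line along which they close (so a half turn about z gives the same grasp; the last joint's range is limited). The gripper opens to 85 mm and grips with 20 to 120 N. Pads are 22 mm wide; open, the fingers measure 114 mm over their backs; the gripper's body (76 mm by 85 mm) begins 54 mm behind the grasp point. The pads swing forward as they close: fully open they stand 13 mm farther back than shut.
Start: joints at [-1.342, 0.264, 1.604, -0, 1.274, -0.037], TCP at [0.177, -0.651, 0.2] pointing down, gripper open.
Joint ranges: [-2.63, 2.63], [-0.94, 2.18], [0.31, 2.57], [-1.31, 4.45], [0, 2.66], [-2.55, 2.55]. Speed limits (rad/s): [2.57, 2.57, 3.14, 3.14, 3.14, 3.14].

INTERFACE

Orientations are given as a unit quaternion [x, y, z, w].
In Python, from bench import r gives the robot as it stands. The module is installed in compiled form; this text tells all that it offers.
- The arm moves only by the tool jog_arm, never from a script. Its arguments are lists of equal length, an entry for each row: "slide": the shift along the world's x, y, z in cm, a list of three; "twist": the turn about the world's z in rad; "grip": the opening, from 0 (shut) to 1 (fully open). A call has 1 to 10 rows; each row shifts and turns the commanded pose from where the row before left it; what a row does not reach is not made up. A row lasts 1/10 s, in which the tool goes at most 50 mm and 8.59 degrees, less where a joint would pass 70% of its speed; a pose out of reach is approached as far as the arm can. A call is refused whole if a number of a shift passes 5 or a number of a turn 0.15, either way. A call with a gripper value outside its range is refused whole. The fingers move at their own pace and stop on an object; "squeeze" is the grip in N (left out, the last holds). Time passes only in rows, so rows that do not move let the fingers close. It gives the time, the measured TCP pose, the force, the opening and the grip force at its end, in the units of the state.
- r.get_obs(): the state, without advancing time (a new reading comes with each control period).
- r.read_camera(name): name is "side" or "top"; returns a dict with "image" (420x560x3 uint8, blue, green, red), "fx", "fy", "cx", "cy" (pixels), "R" (3x3) and "t" (3): a world point X has camera coordinates R X + t. Camera axes: x right, y down, z forward; pixel columns grow to the right and rows downward; lengths in m; the calibration is good to about 2 mm. A picture is of the moment at which its call begins. There is no depth.
- r.sign_off(): hands the job in; it is judged then, once.
The state is a dict: "clock": time; "qpos": joint angles; "qd": joint speeds; "joint_torque": joint torques, N m; "ee_pos": TCP position; "tcp_rot": TCP orientation; "wrist_force": force on the tool from outside, world axes, zero at the start; "moment": the same for the moment, N m; "finger_gap": finger opening in m; "grip_force": force on a finger pad.
Only numpy, scipy, OpenCV 4.12 (cv2) and the standard library are available. Lean on these libraries where they do the work, as an engineer would, in place of code of your own. Each camera call takes 0.05 s, during which the arm holds its last target. There are 200 camera calls.

TASK

Push the blue tea tin along the counter, straight through the narrow gap between the two pine bracket feet, until it is right up against the pine stop rail behind them. Only push it with the fingers: do not lift or tip it, and leave the corkscrew, the bowl and the strainer where they stand.

Things in the scene. Friction and masses are not known exactly. Their poses are not given: they have to be found in the camera images.
- tin: Loose closed tea tin, blue with a darker lid and a yellow panel on top, about 350 g (varies). 120 mm long (its x), 90 mm wide (its y), 45 mm high, upright sides, edges rounded 4 mm. Origin: centre of its underside. It starts on the open side of the feet (bay x negative), its x within about 45 degrees of the bay's x, up to 21 cm to either side of the gap's middle line. Slides flat.
- bay: Two pale pine bracket feet and a stop rail, all fixed to the counter. Origin on the counter at the middle of the gap; x points level through the gap to the rail, z up. The gap is 96 mm wide (bay y -48 to 48 mm), so the tin goes through lengthwise with 3 mm to spare each side, and 50 mm long (bay x -25 to 25 mm).
- left_foot (a point): Top centre of the foot on the bay's +y side, at bay y = 83 mm. Each foot is 50 mm (along x) by 70 mm (|y| 48 to 118 mm) by 40 mm high, edges rounded 6 mm; the outer end (|y| 100 to 118 mm) rises to 62 mm. The other foot mirrors it.
- stop (a point): Middle of the stop rail's near face, at its top, at bay x = 155 mm, y = 0. The rail is 22 mm high and 150 mm long across. With the tin against it the tin's origin is at bay x = 95 mm and its near end is 10 mm beyond the feet.
- corkscrew: Loose chrome lever corkscrew standing upright, 54 mm across the foot, 86 mm over the arms, 153 mm high; origin under its centre. A bystander. Other things, not listed, stand farther out: a utensil crock with spatulas (300 mm high) on a turntable, an oil bottle and a pepper mill, all beyond x = 0.75 m, and a mug to the right of the robot, beyond y = -0.4 m.
- bowl: Loose brown ceramic bowl, 150 mm across the rim, 60 mm high; origin under its centre. A bystander.
- strainer: Loose small stainless steel strainer, cup 90 mm across and 38 mm high, thin handle 115 mm long along its +y; origin under the cup's centre. A bystander.
There are look-alikes about, which are no part of the job. Leave any pink look-alike of the tin alone.

How it is judged:
By the outcome, as a careful person would: the job done as asked, in the order asked, and still so for the second after the job is handed in, with the robot touching nothing.
It also fails if it takes over 72 s, if anything falls off the work surface, if the arm or the gripper's body presses on something with over 40 N, if the wrist force passes 120 N, or if a joint passes its speed limit or range.

## Working session

There is one attempt and no reset: what is moved stays moved. The work goes in short steps, Python scripts to look and compute and a tool call to move; the robot and the scene stay as the last step left them, time stands still between calls to the robot, and variables do not carry over. Pictures are saved under pics/ and viewed, at most 10 in all, crops included, and the job is handed in when it is done.

Besides the shell and the picture viewer there is one more tool, called after "Call:" as a command line: name --pt "numbers of a row" for each row, then --argument value for the rest. jog_arm: Moves the arm, as the interface text tells. Its arguments: {"type":"object","properties":{"slide":{"type":"array"},"twist":{"type":"array"},"grip":{"type":"array"},"squeeze":{"type":"number"}},"required":["slide","twist","grip"]}

```bash
mkdir -p pics; cat > h.py <<'E'
import numpy as np, cv2, pickle
from bench import r
def snap(n,f):
    c=r.read_camera(n); cv2.imwrite('pics/'+f,c['image']); pickle.dump(c,open('pics/'+f+'.pkl','wb')); return c
def w(c,u,v,z):
    d=c['R'].T@np.array([(u-c['cx'])/c['fx'],(v-c['cy'])/c['fy'],1]); o=-c['R'].T@c['t']
    return o+d*(z-o[2])/d[2]
def px(c,X):
    p=c['R']@np.array(X)+c['t']; return c['fx']*p[0]/p[2]+c['cx'],c['fy']*p[1]/p[2]+c['cy']
E
python3 - <<'E'
from h import *
for n in('top','side'):
    c=snap(n,n+'0.png'); print(n,-c['R'].T@c['t'],c['R'],c['fx'])
    im=cv2.resize(c['image'],(800,600),interpolation=cv2.INTER_CUBIC); cv2.imwrite('pics/'+n+'0b.png',im)
print(r.get_obs())
E
```

```text
top [0.50576774 0.00452175 1.4615991 ] [[-0.02015725 -0.99962211  0.01869012]
 [-0.99803582  0.01900919 -0.05969208]
 [ 0.05931424 -0.01985664 -0.99804185]] 430.76444255162426
side [0.54743828 0.98056046 0.96949349] [[-0.99808265 -0.06147329 -0.00721516]
 [-0.03629765  0.67574326 -0.73624285]
 [ 0.05013487 -0.73456932 -0.67667895]] 405.47414901238847
{'clock': 0.1, 'qpos': array([-1.34186559e+00,  2.64686853e-01,  1.60525013e+00, -1.46139891e-05,
        1.27372518e+00, -3.68908812e-02]), 'qd': array([-9.48017050e-04, -1.96762730e-03, -1.79118269e-03, -1.72735820e-03,
       -2.20280992e-04, -1.73541588e-05]), 'joint_torque': array([ 1.41072407e-03, -5.16706002e+01, -3.68590629e+01, -2.10631094e-05,
        6.27318703e-03, -2.95318739e-05]), 'ee_pos': array([ 0.17715509, -0.65057175,  0.19877366]), 'tcp_rot': array([ 9.91179538e-01,  1.32521895e-01, -1.06157002e-04, -1.02931850e-03]), 'wrist_force': array([-0.10790696, -0.31519327, -0.41238131]), 'moment': array([0.03239908, 0.04143407, 0.04014677]), 'grip_force': 0.0, 'finger_gap': 0.08487896926009371}
```

View pics/top0b.png

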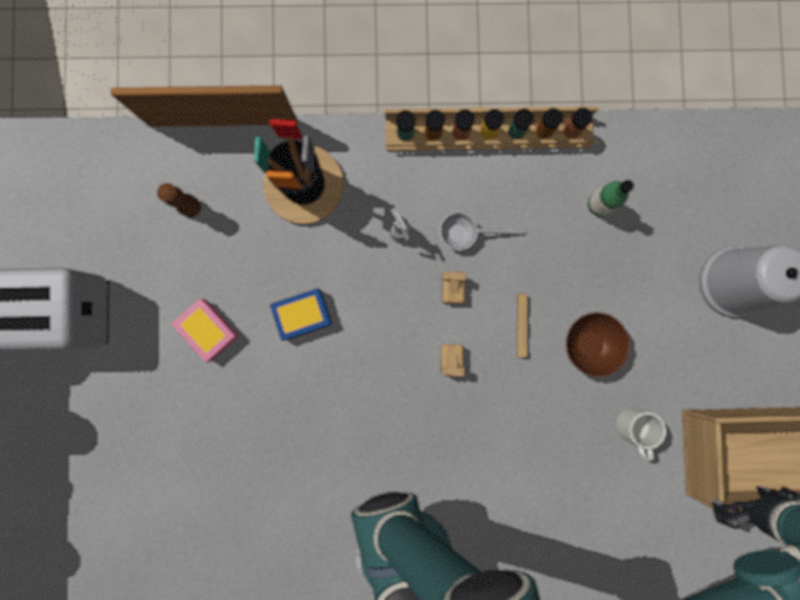

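View pics/side0b.png

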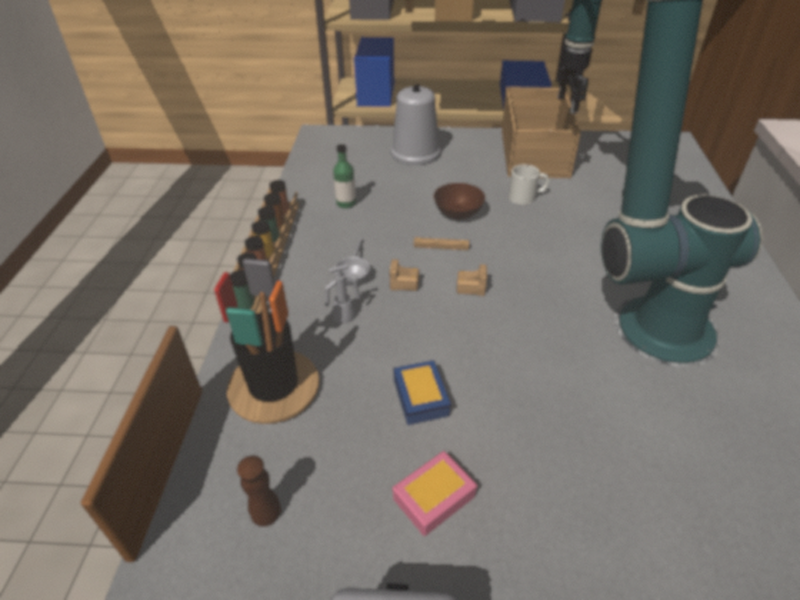

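Top view, 800 px scale: blue tin at (300,314), feet at (454,288) and (453,360), rail at (522,325), strainer at (460,233), corkscrew at (398,225), bowl at (598,345), and the pink decoy at (204,330). The bay x axis points towards world -y. Next I'll enlarge this area.

```bash
python3 - <<'E'
from h import *
c=pickle.load(open('pics/top0.png.pkl','rb')); im=c['image'][180:280,180:380]
cv2.imwrite('pics/crop1.png',cv2.resize(im,(800,400),interpolation=cv2.INTER_CUBIC))
for n,u,v,z in(('tin',300,314,.045),('lf',454,288,.04),('rf',453,360,.04),('stop',517,325,.022),('cork',398,225,.1),('bowl',598,345,.06),('str',460,233,.038)):
    print(n,w(c,u*.7,v*.7,z)[:2])
E
```

```text
tin [0.56038056 0.22997161]
lf [ 0.61397482 -0.12592533]
rf [ 0.44770155 -0.1195562 ]
stop [ 0.5255627  -0.27342667]
cork [0.752741  0.0013071]
bowl [ 0.47571038 -0.45037298]
str [ 0.74270069 -0.14329295]
```

View pics/crop1.png

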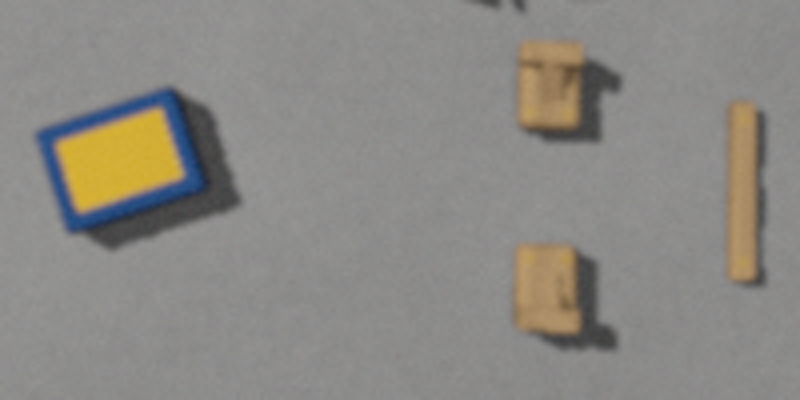

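Crop (4x, offset 180,180): the tin's top corners are at (37,132), (170,88), (207,187) and (70,232). The inner edges of the feet are at rows 130 and 243. The rail's near face is at col 727, rows 100–282. I'll fit the known shapes to the colour masks for accurate poses.

```bash
cat >> h.py <<'E'
from scipy.optimize import minimize
S=4
def box(x0,x1,y0,y1,z0,z1): return np.array([[x,y,z] for x in(x0,x1) for y in(y0,y1) for z in(z0,z1)])
TIN=[box(-.06,.06,-.045,.045,0,.045)]
BAY=[box(-.025,.025,s*.048,s*.118,0,.04) for s in(1,-1)]+[box(-.025,.025,s*.1,s*.118,0,.062) for s in(1,-1)]+[box(.155,.173,-.075,.075,0,.022)]
def rend(c,model,p):
    m=np.zeros((420*S,560*S),np.uint8); a=p[2]
    for b in model:
        X=b@np.array([[np.cos(a),np.sin(a),0],[-np.sin(a),np.cos(a),0],[0,0,1]])+[p[0],p[1],0]
        q=X@c['R'].T+c['t']; uv=np.c_[c['fx']*q[:,0]/q[:,2]+c['cx'],c['fy']*q[:,1]/q[:,2]+c['cy']]
        h=cv2.convexHull(((uv+.5)*S*16-8).astype(np.int32)); cv2.fillConvexPoly(m,h,255,shift=4)
    return m
def mask(c,kind,p0,rad=60):
    big=cv2.resize(c['image'],None,fx=S,fy=S,interpolation=cv2.INTER_CUBIC).astype(int); B,G,R=big[...,0],big[...,1],big[...,2]
    yel=(R-B>35)
    m=(B-R>25)|yel if kind=='tin' else yel
    near=cv2.dilate(rend(c,TIN if kind=='tin' else BAY,p0),np.ones((rad,rad)))
    return (m&(near>0)).astype(np.uint8)*255
def fit(c,kind,p0):
    model=TIN if kind=='tin' else BAY; m=cv2.GaussianBlur(mask(c,kind,p0),(0,0),6).astype(float)
    f=lambda p:np.abs(cv2.GaussianBlur(rend(c,model,p),(0,0),6).astype(float)-m).sum()/255
    p0=np.array(p0,float); best=None
    for k in range(2):
        s=minimize(f,p0,method='Nelder-Mead',options=dict(initial_simplex=[p0,p0+[.01,0,0],p0+[0,.01,0],p0+[0,0,.1]],xatol=1e-4,fatol=1)); p0=s.x
    return s.x,s.fun/(m.sum()/255)
def rel(t,b):
    d=np.array(t[:2])-b[:2];a=b[2]; return np.array([np.cos(a)*d[0]+np.sin(a)*d[1],-np.sin(a)*d[0]+np.cos(a)*d[1],t[2]-a])
E
cat > fit0.py <<'E'
from h import *
for n in('top','side'):
    c=pickle.load(open(f'pics/{n}0.png.pkl','rb'))
    t,e=fit(c,'tin',[.56,.23,-1.28]); b,e2=fit(c,'bay',[.531,-.123,-1.57])
    print(n,t,e,b,e2,rel(t,b))
E
time python3 fit0.py
```

```text
top [ 0.56192872  0.23076684 -1.26535666] 0.13460473793776942 [ 0.53244061 -0.12234331 -1.61309499] 0.08126370293307976 [-0.35404125  0.01453009  0.34773834]
side [ 0.56311879  0.22779462 -1.34722391] 0.3307204681445355 [ 0.53389427 -0.12444208 -1.60794902] 0.19293891500282634 [-0.35307915  0.01612082  0.26072511]
real	0m40.506s
user	0m54.395s
sys	0m13.605s
```

Call:
jog_arm --pt "1.5 0 0" --pt "2 3.5 0" --pt "2 3.5 0" --pt "2 3.5 0" --pt "2 3.5 0" --pt "2 3.5 0" --pt "2 3.5 0" --pt "2 3.5 0" --pt "2 3.5 0" --pt "2 3.5 0" --twist '[0, -0.03, -0.03, -0.03, -0.03, -0.03, -0.03, -0.03, -0.03, -0.03]' --grip '[1, 1, 1, 1, 1, 1, 1, 1, 1, 1]'

```text
clock: 1.1
ee_pos: [0.3736, -0.3342, 0.2]
tcp_rot: [1.0, -0.003, 0.0, -0.0]
wrist_force: [0.2, -0.5, 0.3]
finger_gap: 0.0852
grip_force: 0.0
```

Call:
jog_arm --pt "2 3.5 0" --pt "2 3.5 0" --pt "2 3.5 0" --pt "2 3.5 0" --pt "2 3.5 0" --pt "2 3.5 0" --pt "2 3.5 0" --pt "2 3.5 0" --pt "2 3.5 0" --pt "2 3.5 0" --twist '[-0.03, -0.01, 0, 0, 0, 0, 0, 0, 0, 0]' --grip '[1, 1, 1, 1, 1, 1, 1, 1, 1, 1]'

```text
clock: 2.1
ee_pos: [0.5731, 0.0164, 0.1999]
tcp_rot: [1.0, -0.022, 0.0, -0.0]
wrist_force: [-0.6, -1.2, 0.1]
finger_gap: 0.0857
grip_force: 0.0
```

Call:
jog_arm --pt "1.6 3.5 0" --pt "1.6 3.5 0" --pt "1.6 3.5 0" --pt "1.6 3.5 0" --pt "1.6 3.5 0" --pt "1.4 3.5 0" --pt "0 0 -4" --pt "0 0 -4" --pt "0 0 -4" --pt "0 0 0" --twist '[0, 0, 0, 0, 0, 0, 0, 0, 0, 0]' --grip '[1, 1, 1, 1, 1, 1, 1, 1, 1, 1]'

```text
clock: 3.1
ee_pos: [0.66, 0.2232, 0.0716]
tcp_rot: [1.0, -0.022, -0.007, 0.002]
wrist_force: [-0.6, -0.9, -0.9]
finger_gap: 0.0855
grip_force: 0.0
```

Call:
jog_arm --pt "0 0 -3" --pt "0 0 -2" --pt "0 0 -1.5" --pt "0 0 -0.5" --pt "0 0 0" --twist '[0, 0, 0, 0, 0]' --grip '[1, 1, 1, 1, 1]'

```text
clock: 3.6
ee_pos: [0.6664, 0.224, 0.0103]
tcp_rot: [1.0, -0.022, -0.0, -0.0]
wrist_force: [-0.8, 0.4, -0.0]
finger_gap: 0.0853
grip_force: 0.0
```

```bash
python3 - <<'E'
from h import *
c=snap('side','side1.png'); cv2.imwrite('pics/s1.png',cv2.resize(c['image'][180:340,200:400],(800,640))[:600])
E
```

```text
(no output)
```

View pics/s1.png

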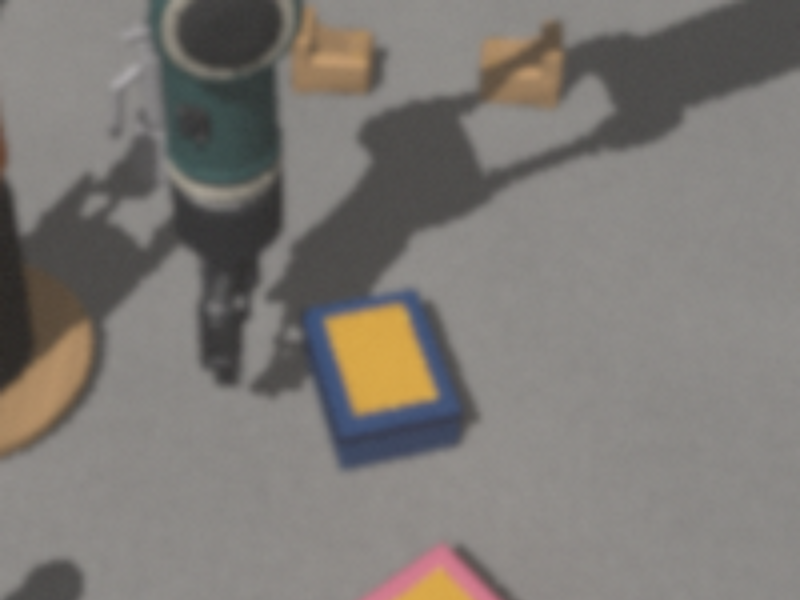

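Side crop: the fingers (tip at 228,380) stand beside the tin's +x side, with clear space up to its edge at (308,320). I'll sweep the tin square to the bay.

Call:
jog_arm --pt "-1 0.04 0" --pt "-0.7 0.03 0" --pt "-0.5 0.02 0" --pt "-0.5 0.02 0" --pt "-0.5 0.02 0" --pt "-0.5 0.02 0" --pt "-0.5 0.02 0" --pt "-0.5 0.02 0" --pt "-0.5 0.02 0" --pt "0 0 0" --twist '[0, 0, 0, 0, 0, 0, 0, 0, 0, 0]' --grip '[1, 1, 1, 1, 1, 1, 1, 1, 1, 1]'

```text
clock: 4.65
ee_pos: [0.6134, 0.2258, 0.0097]
tcp_rot: [1.0, -0.022, -0.0, 0.0]
wrist_force: [-0.1, -0.7, 0.1]
finger_gap: 0.086
grip_force: 0.0
```

```bash
cat > t.py <<'E'
import sys
from h import *
B=np.array([.5328,-.123,-1.612])
c=snap('side',sys.argv[1]); m=TIN
t0=[float(x) for x in sys.argv[2:5]]
s,e=fit(c,'tin',t0); print('side',s.round(4),round(e,3),rel(s,B).round(4))
if len(sys.argv)>5:
    c=snap('top',sys.argv[5]); s,e=fit(c,'tin',t0); print('top',s.round(4),round(e,3),rel(s,B).round(4))
o=r.get_obs(); a=2*np.arctan2(o['tcp_rot'][1],o['tcp_rot'][0]); print('tool',o['ee_pos'].round(4),rel(np.r_[o['ee_pos'][:2],a],B).round(4))
E
python3 t.py s2.png .552 .23 -1.4 t2.png; python3 -c "
from h import *
a=cv2.imread('pics/s2.png')[180:340,200:400];b=cv2.imread('pics/t2.png')[160:260,160:285]
cv2.imwrite('pics/v2.png',np.hstack([cv2.resize(a,(400,320)),cv2.resize(b,(400,320))]))"
```

```text
side [ 0.5554  0.232  -1.5095] 0.415 [-0.3556  0.008   0.1025]
top [ 0.5439  0.2309 -1.276 ] 0.428 [-0.354  -0.0035  0.336 ]
tool [0.6143 0.2259 0.01  ] [-0.3519  0.0671  1.5679]
```

View pics/v2.png

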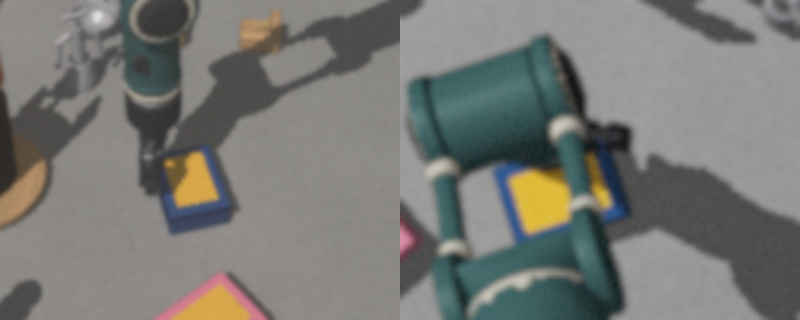

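The fingers are on the tin's far side and it has begun to turn. The arm partly blocks the fits, so I'll continue to the planned line, then lift off and measure.

Call:
jog_arm --pt "-0.4 0.02 0" --pt "-0.4 0.01 0" --pt "-0.3 0.01 0" --pt "0 0 0" --pt "0 0 0" --pt "2 -0.08 0" --pt "2 0 0" --pt "0 0 4" --pt "0 0 4" --pt "0 0 4" --twist '[0, 0, 0, 0, 0, 0, 0, 0, 0, 0]' --grip '[1, 1, 1, 1, 1, 1, 1, 1, 1, 1]'

```text
clock: 5.75
ee_pos: [0.6432, 0.2252, 0.1305]
tcp_rot: [1.0, -0.022, -0.001, 0.0]
wrist_force: [0.0, -0.0, 0.1]
finger_gap: 0.0854
grip_force: 0.0
```

Call:
jog_arm --pt "0 4 2" --pt "0 4 0" --pt "0 4 0" --pt "0 4 0" --pt "0 4 0" --pt "0 4 0" --pt "0 0 0" --twist '[0.14, 0.14, 0.14, 0.14, 0.14, 0.14, 0]' --grip '[0.6, 0.6, 0.6, 0.6, 0.6, 0.6, 0.6]'

```text
clock: 6.45
ee_pos: [0.642, 0.4711, 0.1493]
tcp_rot: [0.921, 0.391, 0.0, -0.001]
wrist_force: [0.5, 0.5, 0.2]
finger_gap: 0.0513
grip_force: 0.0
```

```bash
python3 t.py s3.png .54 .23 -1.55 t3.png; python3 -c "
from h import *
a=cv2.imread('pics/s3.png')[180:340,200:400];b=cv2.imread('pics/t3.png')[160:260,160:285]
cv2.imwrite('pics/v3.png',np.hstack([cv2.resize(a,(400,320)),cv2.resize(b,(400,320))]))"
```

```text
side [ 0.5702  0.188  -1.502 ] 0.888 [-0.3122  0.0245  0.11  ]
top [ 0.5614  0.2309 -1.3303] 0.215 [-0.3548  0.014   0.2817]
tool [0.6429 0.4663 0.1493] [-0.5933  0.0857  2.4087]
```

View pics/v3.png

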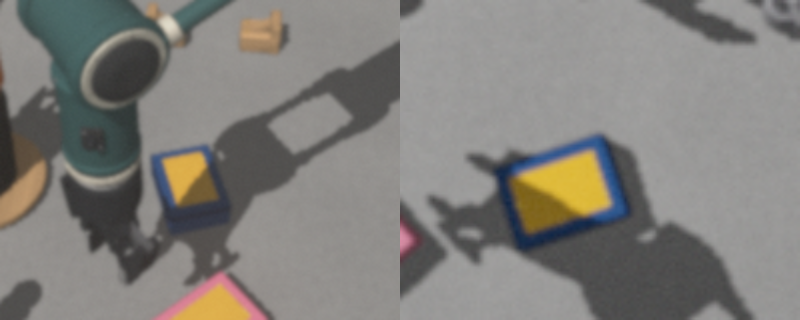

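The tin hasn't moved: its corners are still at the same pixels. With the fingers fully open, they straddled its front-left corner. I'll sweep again with a smaller opening, centred slightly further back.

Call:
jog_arm --pt "0.5 -4 0" --pt "0.5 -4 0" --pt "0.5 -4 0" --pt "0.5 -4 0" --pt "0.5 -4 0" --pt "0 -3.2 0" --pt "0 0 -4" --pt "0 0 -4" --pt "0 0 -3" --pt "0 0 0" --twist '[-0.14, -0.14, -0.14, -0.14, -0.14, -0.14, 0, 0, 0, 0]' --grip '[0.6, 0.6, 0.6, 0.6, 0.6, 0.6, 0.6, 0.6, 0.6, 0.6]'

```text
clock: 7.55
ee_pos: [0.6633, 0.2298, 0.0339]
tcp_rot: [1.0, -0.024, -0.005, 0.002]
wrist_force: [-0.9, -0.7, -1.2]
finger_gap: 0.0514
grip_force: 0.0
```

Call:
jog_arm --pt "0 0 -2" --pt "0 0 -1" --pt "-1 0.04 0" --pt "-1 0.04 0" --pt "-0.5 0.02 0" --pt "-0.5 0.02 0" --pt "-0.5 0.02 0" --pt "0 0 0" --twist '[0, 0, 0, 0, 0, 0, 0, 0]' --grip '[0.6, 0.6, 0.6, 0.6, 0.6, 0.6, 0.6, 0.6]'

```text
clock: 8.35
ee_pos: [0.6327, 0.235, 0.0105]
tcp_rot: [1.0, -0.022, 0.0, -0.0]
wrist_force: [0.6, 0.0, -0.2]
finger_gap: 0.0511
grip_force: 0.0
```

Call:
jog_arm --pt "-0.4 0.02 0" --pt "-0.4 0.02 0" --pt "-0.4 0.02 0" --pt "-0.4 0.01 0" --twist '[0, 0, 0, 0]' --grip '[0.6, 0.6, 0.6, 0.6]'

```text
clock: 8.75
ee_pos: [0.6178, 0.2357, 0.0105]
tcp_rot: [1.0, -0.022, 0.001, -0.0]
wrist_force: [1.5, 0.0, 1.7]
finger_gap: 0.0512
grip_force: 1.0
```

Call:
jog_arm --pt "-0.4 0.02 0" --pt "-0.3 0.01 0" --pt "-0.3 0.01 0" --pt "-0.2 0.01 0" --pt "0 0 0" --twist '[0, 0, 0, 0, 0]' --grip '[0.6, 0.6, 0.6, 0.6, 0.6]'

```text
clock: 9.25
ee_pos: [0.6055, 0.2361, 0.0105]
tcp_rot: [1.0, -0.022, 0.0, -0.0]
wrist_force: [0.8, 0.2, 5.5]
finger_gap: 0.0515
grip_force: 2.5
```

```bash
python3 -c "
from h import *
snap('side','s4.png');snap('top','t4.png')
print(r.get_obs()['ee_pos'])
a=cv2.imread('pics/s4.png')[180:340,200:400];b=cv2.imread('pics/t4.png')[160:260,160:285]
cv2.imwrite('pics/v4.png',np.hstack([cv2.resize(a,(400,320)),cv2.resize(b,(400,320))]))"
```

```text
[0.60549218 0.23615996 0.01048282]
```

View pics/v4.png

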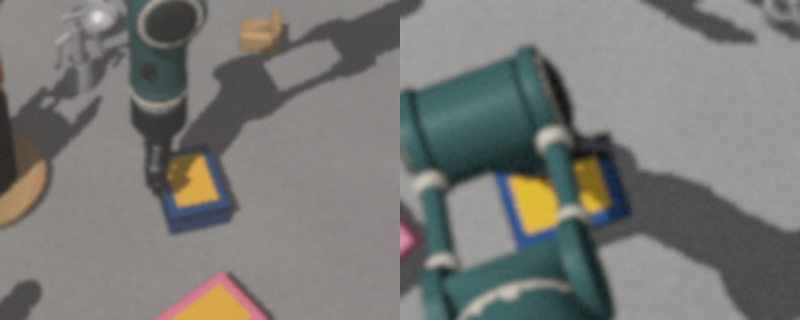

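```bash
python3 - <<'E'
from h import *
c=pickle.load(open('pics/s4.png.pkl','rb')); im=c['image'][220:320,230:355].copy()
im=cv2.resize(im,(800,640),interpolation=cv2.INTER_CUBIC)
o=r.get_obs();p=o['ee_pos']
u=np.array([-.041,-.999,0]);v=np.array([.999,-.041,0])
def dot(X,col):
    q=(np.array(px(c,X))+.5-[230,220])*6.4; cv2.circle(im,tuple(q.astype(int)),4,col,-1)
for s in(-.026,-.04,.026,.04):
    for z in (0,.007,.02): dot(p+s*u+[0,0,z],(0,0,255))
# initial tin pose
a=-1.265
for x in(-.06,.06):
  for y in(-.045,.045):
    for z in(0,.045): dot([.562+x*np.cos(a)-y*np.sin(a),.2305+x*np.sin(a)+y*np.cos(a),z],(0,255,0))
cv2.imwrite('pics/v5.png',im[:600])
E
```

```text
(no output)
```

View pics/v5.png

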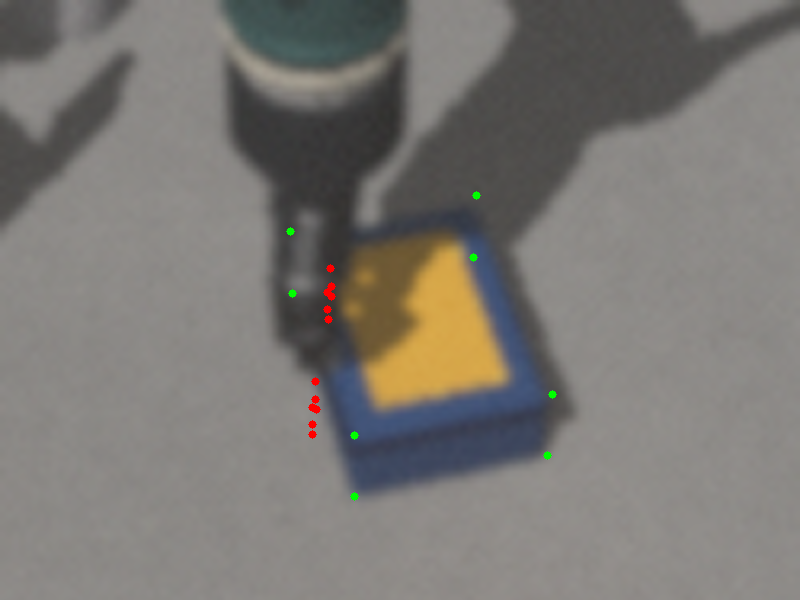

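```bash
python3 - <<'E'
from h import *
c=pickle.load(open('pics/side1.png.pkl','rb'))
for off in(.043,.05,.057):
    print(off,[np.round(px(c,[.6664-.0*off,.224+off,z]),1) for z in(.01,.02,.03,.04,.05)])
print('seen', 200+228/4,180+382/4)
c=pickle.load(open('pics/s4.png.pkl','rb'))
for off in(.026,.033,.04):
    print(off,[np.round(px(c,[.6055,.236+off,z]),1) for z in(.01,.02,.03,.04,.05)])
print('seen', 230+312/6.4,220+370/6.4)
for n in('t3','t4'):
    c=pickle.load(open(f'pics/{n}.png.pkl','rb')); print(c['t'])
o=r.get_obs();print(o['wrist_force'],o['moment'])
E
```

```text
0.043 [array([258.3, 283.9]), array([258.1, 281.8]), array([257.9, 279.7]), array([257.8, 277.5]), array([257.6, 275.4])]
0.05 [array([258. , 285.9]), array([257.9, 283.8]), array([257.7, 281.7]), array([257.5, 279.5]), array([257.4, 277.3])]
0.057 [array([257.8, 287.9]), array([257.6, 285.8]), array([257.4, 283.7]), array([257.3, 281.5]), array([257.1, 279.3])]
seen 257.0 275.5
0.026 [array([279.3, 283.5]), array([279.2, 281.4]), array([279.2, 279.3]), array([279.2, 277.1]), array([279.1, 274.9])]
0.033 [array([279.1, 285.5]), array([279.1, 283.4]), array([279. , 281.2]), array([279. , 279.1]), array([278.9, 276.9])]
0.04 [array([279. , 287.4]), array([278.9, 285.3]), array([278.9, 283.2]), array([278.8, 281.1]), array([278.8, 278.9])]
seen 278.75 277.8125
[-0.01260254  0.59193427  1.42882763]
[-0.01260254  0.59193427  1.42882763]
[ 4.37122239e-01 -4.67592535e-04  5.23142222e+00] [-0.14719127 -0.21722217  0.07614353]
```

The tips sit about 35 mm higher than I assumed, and Fz = 5 N shows a finger riding on the lid. I'll lift off, move clear, and lower carefully until the tips are well below lid height.

Call:
jog_arm --pt "0 0 1.5" --pt "0 0 1.5" --pt "2.5 -0.1 0" --pt "2.5 -0.1 0" --pt "1 0 0" --pt "0 0 -1.5" --pt "0 0 -1.5" --pt "0 0 0" --pt "0 0 0" --twist '[0, 0, 0, 0, 0, 0, 0, 0, 0]' --grip '[0.6, 0.6, 0.6, 0.6, 0.6, 0.6, 0.6, 0.6, 0.6]'

```text
clock: 10.25
ee_pos: [0.6627, 0.2336, 0.0077]
tcp_rot: [1.0, -0.022, -0.002, 0.001]
wrist_force: [0.8, 0.2, -0.1]
finger_gap: 0.0516
grip_force: 0.0
```

```bash
python3 - <<'E'
from h import *
c=snap('side','s5.png'); im=c['image'][220:320,230:355].copy()
im=cv2.resize(im,(800,640),interpolation=cv2.INTER_CUBIC)
o=r.get_obs();p=o['ee_pos'];print(p,o['wrist_force'],o['finger_gap'])
u=np.array([-.041,-.999,0])
for s in(-.04,.04):
    for z in (0,.03,.06):
        q=(np.array(px(c,p+s*u+[0,0,z]))+.5-[230,220])*6.4; cv2.circle(im,tuple(q.astype(int)),3,(0,0,255),-1)
cv2.imwrite('pics/v6.png',im[:600])
t=snap('top','t5.png'); print(fit(t,'tin',[.562,.231,-1.27]))
E
```

```text
[0.66375468 0.23389334 0.00890595] [ 0.62450765 -0.42355883 -1.17865531] 0.05109063297970263
(array([ 0.54635188,  0.25596745, -1.0422372 ]), np.float64(0.5244821405690401))
```

View pics/v6.png

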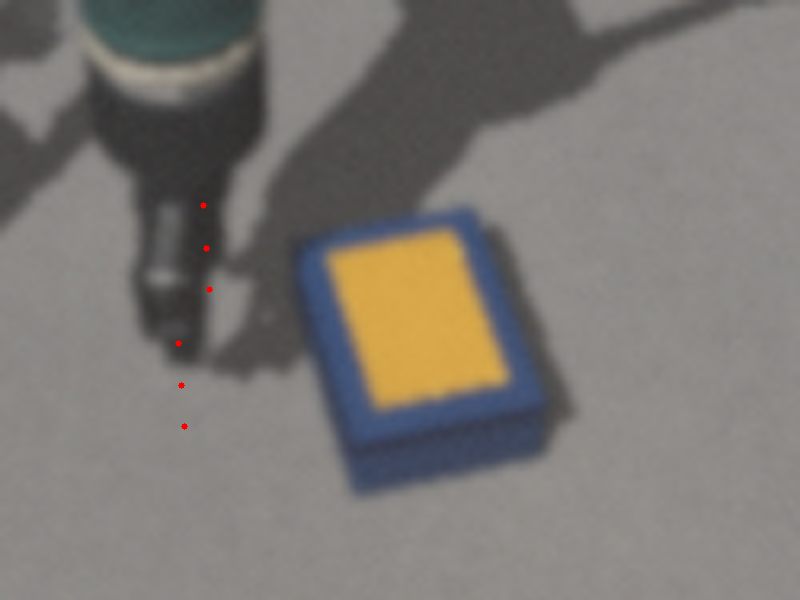

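Call:
jog_arm --pt "0 0 -0.2" --pt "0 0 -0.2" --pt "0 0 -0.2" --pt "0 0 0" --twist '[0, 0, 0, 0]' --grip '[0.6, 0.6, 0.6, 0.6]'

```text
clock: 10.75
ee_pos: [0.6651, 0.234, 0.0037]
tcp_rot: [1.0, -0.022, -0.0, 0.0]
wrist_force: [0.7, 0.5, -0.0]
finger_gap: 0.0512
grip_force: 0.0
```

```bash
python3 - <<'E'
from h import *
c=pickle.load(open('pics/t2.png.pkl','rb'))
for z in(.02,.05): print(w(c,160+230/3.2,160+137/3.2,z),w(c,160+600/3.2,160+137/3.2,z))
c=pickle.load(open('pics/t5.png.pkl','rb')); S=4
cv2.imwrite('pics/v7.png',cv2.resize(c['image'][160:260,160:285],(800,640)))
E
```

```text
[0.6168168  0.16041404 0.02      ] [ 0.60953413 -0.22773619  0.02      ]
[0.61450585 0.15716989 0.05      ] [ 0.60737473 -0.22290285  0.05      ]
```

View pics/v7.png

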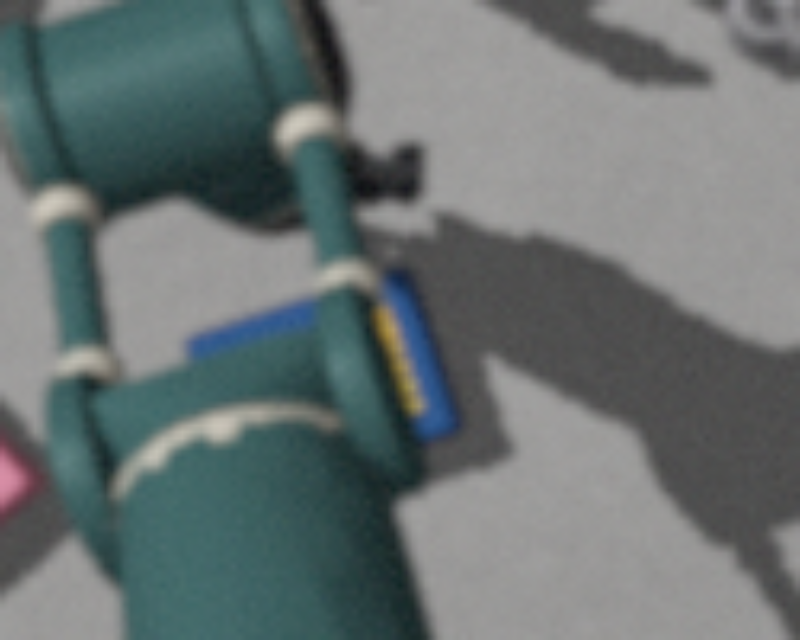

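Top crop: the tin's front edge (400,270)–(458,428) has the same slope as at the start, so it is still nearly unrotated. No floor contact at z = 4 mm, so I'll keep lowering.

Call:
jog_arm --pt "0 0 -0.2" --pt "0 0 -0.1" --pt "0 0 0" --twist '[0, 0, 0]' --grip '[0.6, 0.6, 0.6]'

```text
clock: 11.05
ee_pos: [0.6651, 0.2339, 0.0007]
tcp_rot: [1.0, -0.022, -0.0, 0.0]
wrist_force: [0.3, 0.2, -0.5]
finger_gap: 0.0511
grip_force: 0.0
```

Call:
jog_arm --pt "0 0 -0.2" --pt "0 0 -0.2" --pt "0 0 -0.1" --pt "0 0 0" --twist '[0, 0, 0, 0]' --grip '[0.6, 0.6, 0.6, 0.6]'

```text
clock: 11.45
ee_pos: [0.665, 0.2339, -0.0044]
tcp_rot: [1.0, -0.022, -0.0, 0.0]
wrist_force: [-0.0, 0.8, -0.3]
finger_gap: 0.0514
grip_force: 0.0
```

Call:
jog_arm --pt "0 0 -0.2" --pt "0 0 -0.2" --pt "0 0 -0.2" --pt "0 0 0" --twist '[0, 0, 0, 0]' --grip '[0.6, 0.6, 0.6, 0.6]'

```text
clock: 11.85
ee_pos: [0.6649, 0.2339, -0.0106]
tcp_rot: [1.0, -0.022, -0.0, 0.0]
wrist_force: [0.3, 0.5, 0.3]
finger_gap: 0.0515
grip_force: 0.0
```

```bash
python3 - <<'E'
from h import *
c=snap('side','s6.png'); im=c['image'][220:320,230:355].copy()
im=cv2.resize(im,(800,640),interpolation=cv2.INTER_CUBIC)
o=r.get_obs();p=o['ee_pos'];print(p,o['wrist_force'],o['finger_gap'])
cv2.imwrite('pics/v8.png',im[:600])
E
```

```text
[ 0.66504639  0.23393644 -0.01036205] [-1.0969842   0.39716958  0.50529122] 0.05139399257033358
```

View pics/v8.png

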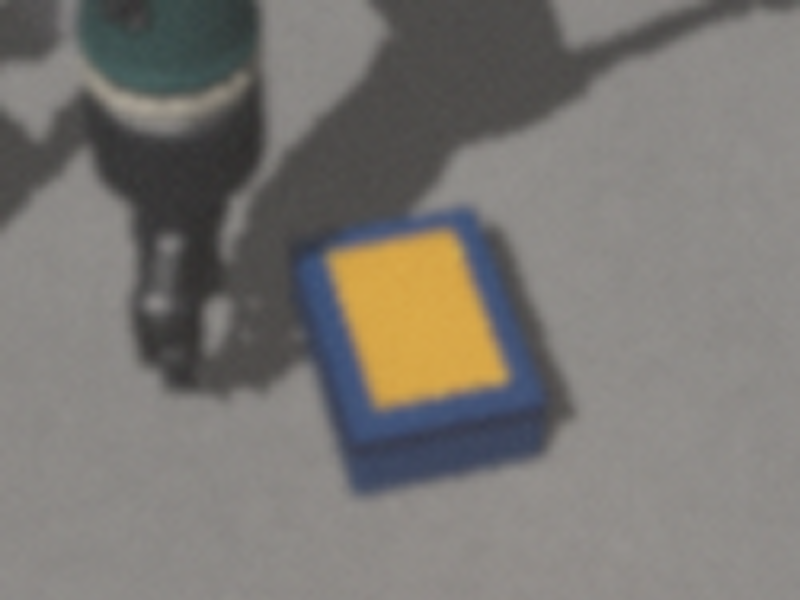

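I've now viewed 11 pictures, one over the limit, so I'll use only numbers from here. In this one the tip is at (185,388) and its shadow at (220,392), so the tips are still 2–3 cm up. The reported height is biased, and I'll continue the guarded descent.

Call:
jog_arm --pt "0 0 -0.2" --pt "0 0 -0.2" --pt "0 0 -0.2" --pt "0 0 0" --twist '[0, 0, 0, 0]' --grip '[0.6, 0.6, 0.6, 0.6]'

```text
clock: 12.3
ee_pos: [0.6649, 0.2339, -0.0165]
tcp_rot: [1.0, -0.022, -0.0, 0.0]
wrist_force: [-0.2, 0.6, -0.6]
finger_gap: 0.0513
grip_force: 0.0
```

Call:
jog_arm --pt "0 0 -0.2" --pt "0 0 -0.2" --pt "0 0 0" --twist '[0, 0, 0]' --grip '[0.6, 0.6, 0.6]'

```text
clock: 12.6
ee_pos: [0.665, 0.2339, -0.0205]
tcp_rot: [1.0, -0.022, -0.0, 0.0]
wrist_force: [0.3, 0.2, 0.6]
finger_gap: 0.0516
grip_force: 0.0
```

Call:
jog_arm --pt "-1 0.04 0" --pt "-1 0.04 0" --pt "-0.6 0.02 0" --pt "-0.4 0.02 0" --pt "-0.4 0.02 0" --pt "-0.4 0.02 0" --twist '[0, 0, 0, 0, 0, 0]' --grip '[0.6, 0.6, 0.6, 0.6, 0.6, 0.6]'

```text
clock: 13.2
ee_pos: [0.6279, 0.2356, -0.0196]
tcp_rot: [1.0, -0.022, 0.001, -0.0]
wrist_force: [2.5, -1.2, -0.2]
finger_gap: 0.0512
grip_force: 0.8
```

Call:
jog_arm --pt "-0.4 0.02 0" --pt "-0.4 0.02 0" --pt "-0.4 0.02 0" --twist '[0, 0, 0]' --grip '[0.6, 0.6, 0.6]'

```text
clock: 13.5
ee_pos: [0.6157, 0.2362, -0.0196]
tcp_rot: [1.0, -0.022, 0.001, -0.0]
wrist_force: [2.6, -1.6, 1.0]
finger_gap: 0.0513
grip_force: 1.1
```

Call:
jog_arm --pt "-0.4 0.02 0" --pt "-0.4 0.02 0" --pt "-0.4 0.01 0" --pt "0 0 0" --twist '[0, 0, 0, 0]' --grip '[0.6, 0.6, 0.6, 0.6]'

```text
clock: 13.9
ee_pos: [0.6025, 0.2368, -0.02]
tcp_rot: [1.0, -0.022, -0.0, -0.0]
wrist_force: [0.9, 0.5, -0.1]
finger_gap: 0.0514
grip_force: 0.5
```

```bash
cat > pan.py <<'E'
from h import *
B=np.array([.5328,-.123,-1.612])
def panel(c,near,rad=.09,th=40,blue=False):
    big=cv2.resize(c['image'],None,fx=4,fy=4,interpolation=cv2.INTER_CUBIC).astype(int)
    m=((big[...,2]-big[...,0])>th)&((big[...,1]-big[...,0])>.35*(big[...,2]-big[...,0]))
    ys,xs=np.nonzero(m); n=len(xs)
    d=np.c_[((xs+.5)/4-.5-c['cx'])/c['fx'],((ys+.5)/4-.5-c['cy'])/c['fy'],np.ones(n)]@c['R']; o=-c['R'].T@c['t']
    P=(o+d*((.045-o[2])/d[:,2])[:,None])[:,:2]
    P=P[np.hypot(*(P-near).T)<rad].astype(np.float32)
    box=cv2.boxPoints(cv2.minAreaRect(P)); e=[box[1]-box[0],box[2]-box[1]]
    L=sorted(e,key=np.linalg.norm); a=np.arctan2(L[1][1],L[1][0]); a=a-np.pi if a>0 else a
    # robust edges by percentiles in rotated frame
    return np.r_[box.mean(0),a],np.linalg.norm(L[1]),np.linalg.norm(L[0])
if __name__=='__main__':
    import sys
    for f,n in zip(sys.argv[1::3],zip(sys.argv[2::3],sys.argv[3::3])):
        c=pickle.load(open(f'pics/{f}.png.pkl','rb')); p,l,w_=panel(c,np.array(n,float)); print(f,p.round(4),round(float(l),4),round(float(w_),4),'bay',rel(p,B).round(4))
E
python3 - <<'E'
from h import *
snap('side','s7.png');snap('top','t7.png'); o=r.get_obs(); print(o['ee_pos'],o['wrist_force'])
E
python3 pan.py side0 .56 .23 top0 .56 .23 s6 .56 .23 s7 .55 .23 t7 .55 .23
```

```text
[ 0.602518    0.23688109 -0.02026046] [ 1.34439716 -0.22495023 -0.01860676]
side0 [ 0.5627  0.2337 -1.2618] 0.0923 0.0625 bay [-0.3577  0.0152  0.3502]
top0 [ 0.5612  0.2319 -1.2656] 0.0926 0.0621 bay [-0.3557  0.0138  0.3464]
s6 [ 0.5629  0.2338 -1.2701] 0.0927 0.0624 bay [-0.3577  0.0154  0.3419]
s7 [ 0.5391  0.2418 -1.4055] 0.0932 0.0628 bay [-0.3647 -0.0087  0.2065]
t7 [ 0.5404  0.2404 -1.4869] 0.0955 0.0612 bay [-0.3634 -0.0074  0.1251]
```

The panel fit agrees between both cameras. The tin is now at bay (-365, -9) mm, yaw 0.207 rad. From here a rear push along a gentle arc will straighten and centre it. Moving round behind the tin.

Call:
jog_arm --pt "1.5 0 0" --pt "1.5 0 0" --pt "0 0 3" --pt "0 0 4" --pt "0 0 4" --pt "0 0 0" --pt "-1 1 0" --pt "-1 1 0" --pt "-1 1 0" --pt "-1 1 0" --twist '[0, 0, 0, 0, 0, 0.14, 0.14, 0.14, 0.14, 0.14]' --grip '[0.6, 0.6, 0.6, 0.6, 0.6, 0.6, 0.6, 0.6, 0.6, 0.6]'

```text
clock: 15.0
ee_pos: [0.5916, 0.2769, 0.089]
tcp_rot: [0.946, 0.325, -0.001, -0.0]
wrist_force: [0.0, -1.0, 0.2]
finger_gap: 0.0515
grip_force: 0.0
```

Call:
jog_arm --pt "-1 1 0" --pt "-1 1 0" --pt "-1 1 0" --pt "-1 1 0" --pt "-1 1 0" --pt "-1 1 0" --pt "-1 0 0" --pt "0 0 0" --pt "0 0 0" --twist '[0.14, 0.14, 0.14, 0.14, 0.14, 0.14, 0.14, 0.1, 0]' --grip '[0.6, 0.6, 0.6, 0.6, 0.6, 0.6, 0.6, 0.6, 0.6]'

```text
clock: 15.9
ee_pos: [0.5218, 0.3366, 0.0891]
tcp_rot: [0.646, 0.763, -0.001, -0.001]
wrist_force: [0.3, 0.6, -0.3]
finger_gap: 0.0512
grip_force: 0.0
```

```bash
python3 - <<'E'
from h import *
import pan
snap('side','s8.png');c=snap('top','t8.png'); o=r.get_obs(); q=o['tcp_rot']; print(o['ee_pos'],2*np.arctan2(q[1],q[0]),o['qpos'])
# pink tin rectangle
im=c['image'].astype(int); m=((im[...,2]-im[...,1]>40)&(im[...,0]-im[...,1]>5)).astype(np.uint8)
ys,xs=np.nonzero(m); P=np.array([w(c,x,y,.045)[:2] for x,y in zip(xs,ys)]); print(len(P),P.min(0),P.max(0))
E
python3 pan.py s8 .54 .24 t8 .54 .24
```

```text
[0.52267514 0.33658678 0.08946374] 1.733278942368711 [5.31867698e-01 2.54549365e-01 1.82870196e+00 3.61859169e-04
 1.05975651e+00 3.69207880e-01]
68 [0.45955984 0.23263128] [0.99776063 0.45805002]
s8 [ 0.54    0.2424 -1.4561] 0.0923 0.0642 bay [-0.3654 -0.0079  0.1559]
t8 [ 0.5366  0.2399 -1.3972] 0.0924 0.064 bay [-0.3627 -0.0111  0.2148]
```

Call:
jog_arm --pt "0 0 -2.5" --pt "0 0 -2.5" --pt "0 0 -2" --pt "0 0 -1" --pt "0 0 -0.5" --pt "0 0 -0.3" --pt "0 0 0" --twist '[0, 0, 0, 0, 0, 0, 0]' --grip '[0.6, 0.6, 0.6, 0.6, 0.6, 0.6, 0.6]'

```text
clock: 16.7
ee_pos: [0.5238, 0.337, 0.0025]
tcp_rot: [0.647, 0.763, 0.0, 0.0]
wrist_force: [0.5, -0.2, 0.1]
finger_gap: 0.0512
grip_force: 0.0
```

Call:
jog_arm --pt "0 0 -0.3" --pt "0 0 -0.3" --pt "0 0 -0.3" --pt "0 0 -0.3" --pt "0 0 -0.3" --pt "0 0 -0.3" --pt "0 0 0" --twist '[0, 0, 0, 0, 0, 0, 0]' --grip '[0.6, 0.6, 0.6, 0.6, 0.6, 0.6, 0.6]'

```text
clock: 17.4
ee_pos: [0.5228, 0.3364, -0.0168]
tcp_rot: [0.646, 0.763, -0.001, -0.0]
wrist_force: [0.4, 0.3, -1.3]
finger_gap: 0.0509
grip_force: 0.0
```

Call:
jog_arm --pt "0.1 -0.7 0" --pt "0.1 -0.6 0" --pt "0.1 -0.6 0" --pt "0.1 -0.6 0" --pt "0.16 -0.59 0" --pt "0.16 -0.59 0" --pt "0.16 -0.59 0" --pt "0.16 -0.59 0" --twist '[0, 0, 0, 0, -0.013, -0.013, -0.013, -0.013]' --grip '[0.6, 0.6, 0.6, 0.6, 0.6, 0.6, 0.6, 0.6]'

```text
clock: 18.2
ee_pos: [0.534, 0.2879, -0.0159]
tcp_rot: [0.666, 0.746, 0.0, -0.0]
wrist_force: [-0.8, 2.2, -0.0]
finger_gap: 0.0512
grip_force: 1.2
```

```bash
cat > look.py <<'E'
import sys
from h import *
import pan
k=sys.argv[1]; near=np.array(sys.argv[2:4],float)
o=r.get_obs(); q=o['tcp_rot']; B=pan.B
print('tool',o['ee_pos'].round(4),rel(np.r_[o['ee_pos'][:2],2*np.arctan2(q[1],q[0])-np.pi],B).round(4),o['wrist_force'].round(1))
for n in('side','top'):
    c=snap(n,n+k+'.png'); p,l,w_=pan.panel(c,near,.062); print(n,round(float(l),4),round(float(w_),4),rel(p,B).round(4))
E
python3 look.py a .545 .215
```

```text
tool [ 0.534   0.2879 -0.0159] [-0.4106 -0.0157  0.153 ] [-0.8  2.2 -0. ]
side 0.0 0.0 [-0.1009 -0.5374  1.612 ]
top 0.0916 0.0636 [-0.3371 -0.0067  0.1468]
```

Call:
jog_arm --pt "0.085 -0.58 0" --pt "0.085 -0.58 0" --pt "0.085 -0.58 0" --pt "0.085 -0.58 0" --pt "0.085 -0.58 0" --pt "0.085 -0.58 0" --pt "0.085 -0.58 0" --pt "0.085 -0.58 0" --twist '[-0.0095, -0.0095, -0.0095, -0.0095, -0.0095, -0.0095, -0.0095, -0.0095]' --grip '[0.6, 0.6, 0.6, 0.6, 0.6, 0.6, 0.6, 0.6]'

```text
clock: 19.1
ee_pos: [0.5407, 0.2413, -0.016]
tcp_rot: [0.694, 0.72, 0.0, 0.0]
wrist_force: [-0.8, 2.7, 0.3]
finger_gap: 0.0512
grip_force: 1.4
```

```bash
python3 look.py b .545 .165
```

```text
tool [ 0.5407  0.2413 -0.016 ] [-0.3643 -0.0072  0.0773] [-0.8  2.7  0.3]
side 0.0 0.0 [-0.1009 -0.5374  1.612 ]
top 0.092 0.0624 [-0.2906 -0.002   0.0796]
```

Call:
jog_arm --pt "0.065 -0.58 0" --pt "0.065 -0.58 0" --pt "0.065 -0.58 0" --pt "0.065 -0.58 0" --pt "0.065 -0.58 0" --pt "0.065 -0.58 0" --pt "0.065 -0.58 0" --pt "0.065 -0.58 0" --pt "0 0 0" --twist '[-0.0095, -0.0095, -0.0095, -0.0095, -0.0095, -0.0095, -0.0095, -0.0095, 0]' --grip '[0.6, 0.6, 0.6, 0.6, 0.6, 0.6, 0.6, 0.6, 0.6]'

```text
clock: 20.1
ee_pos: [0.5457, 0.1941, -0.0161]
tcp_rot: [0.721, 0.693, -0.0, 0.0]
wrist_force: [0.8, -1.5, 0.5]
finger_gap: 0.051
grip_force: 0.0
```

```bash
python3 look.py c .542 .12
python3 - <<'E'
from h import *
c=pickle.load(open('pics/topc.png.pkl','rb')); print(fit(c,'tin',[.543,.121,-1.61]))
E
```

```text
tool [ 0.5457  0.1941 -0.0161] [-3.174e-01 -2.000e-04  1.400e-03] [ 0.8 -1.5  0.5]
side 0.0 0.0 [-0.1009 -0.5374  1.612 ]
top 0.0886 0.0624 [-0.2425 -0.0004  0.0252]
(array([ 0.53991576,  0.12364287, -1.5479634 ]), np.float64(0.366828629187669))
```

Call:
jog_arm --pt "-0.04 -0.9 0" --pt "-0.04 -0.9 0" --pt "-0.04 -0.9 0" --pt "-0.04 -0.9 0" --pt "-0.04 -0.9 0" --pt "-0.04 -0.9 0" --pt "-0.04 -0.9 0" --pt "-0.04 -0.9 0" --pt "-0.04 -0.9 0" --pt "-0.04 -0.9 0" --twist '[0, 0, 0, 0, 0, 0, 0, 0, 0, 0]' --grip '[0.6, 0.6, 0.6, 0.6, 0.6, 0.6, 0.6, 0.6, 0.6, 0.6]'

```text
clock: 21.2
ee_pos: [0.5417, 0.1046, -0.0159]
tcp_rot: [0.721, 0.693, 0.0, 0.0]
wrist_force: [1.1, 3.0, 0.8]
finger_gap: 0.0511
grip_force: 1.6
```

```bash
python3 look.py d .538 .025
python3 - <<'E'
from h import *
for n in('top','side'):
    c=pickle.load(open(f'pics/{n}d.png.pkl','rb'));b=fit(c,'bay',[.533,-.123,-1.612]); print(n,b)
E
```

```text
tool [ 0.5417  0.1046 -0.0159] [-0.2278 -0.0004  0.0021] [1.1 3.  0.8]
side 0.0 0.0 [-0.1009 -0.5374  1.612 ]
top 0.0658 0.0608 [-0.14   -0.0006  0.0211]
top (array([ 0.53221162, -0.12229758, -1.60652488]), np.float64(0.13970212805054924))
side (array([ 0.53578364, -0.12471455, -1.61863048]), np.float64(1.747240571381619))
```

Call:
jog_arm --pt "-0.03 -0.7 0" --pt "-0.03 -0.7 0" --pt "-0.03 -0.7 0" --pt "-0.03 -0.7 0" --pt "-0.03 -0.7 0" --pt "-0.03 -0.7 0" --pt "-0.03 -0.7 0" --pt "-0.03 -0.7 0" --twist '[0, 0, 0, 0, 0, 0, 0, 0]' --grip '[0.6, 0.6, 0.6, 0.6, 0.6, 0.6, 0.6, 0.6]'

```text
clock: 22.1
ee_pos: [0.5392, 0.0487, -0.0161]
tcp_rot: [0.721, 0.693, -0.0, -0.0]
wrist_force: [1.0, 1.9, -0.3]
finger_gap: 0.0512
grip_force: 0.8
```

Call:
jog_arm --pt "-0.02 -0.5 0" --pt "-0.02 -0.5 0" --pt "-0.02 -0.5 0" --pt "-0.02 -0.5 0" --pt "-0.02 -0.5 0" --twist '[0, 0, 0, 0, 0]' --grip '[0.6, 0.6, 0.6, 0.6, 0.6]'

```text
clock: 22.6
ee_pos: [0.5382, 0.024, -0.016]
tcp_rot: [0.721, 0.693, -0.0, -0.0]
wrist_force: [-0.6, 2.2, -1.9]
finger_gap: 0.0509
grip_force: 0.8
```

```bash
python3 look.py e .535 -.06
```

```text
tool [ 0.5382  0.024  -0.016 ] [-0.1471 -0.0006  0.0023] [-0.6  2.2 -1.9]
side 0.1024 0.0203 [-0.077   0.0324  0.5534]
top 0.0604 0.0407 [-0.0478 -0.      1.5735]
```

Call:
jog_arm --pt "-0.02 -0.6 0" --pt "-0.02 -0.6 0" --pt "-0.02 -0.6 0" --pt "-0.03 -0.6 0" --pt "-0.02 -0.6 0" --pt "-0.03 -0.6 0" --pt "-0.02 -0.6 0" --pt "-0.03 -0.6 0" --twist '[0, 0, 0, 0, 0, 0, 0, 0]' --grip '[0.6, 0.6, 0.6, 0.6, 0.6, 0.6, 0.6, 0.6]'

```text
clock: 23.5
ee_pos: [0.5365, -0.0242, -0.0159]
tcp_rot: [0.721, 0.693, 0.0, 0.0]
wrist_force: [0.3, 3.0, 2.1]
finger_gap: 0.0511
grip_force: 1.7
```

Call:
jog_arm --pt "-0.02 -0.6 0" --pt "-0.02 -0.6 0" --pt "-0.02 -0.6 0" --pt "-0.03 -0.6 0" --pt "-0.02 -0.6 0" --pt "-0.03 -0.6 0" --pt "-0.02 -0.6 0" --pt "-0.03 -0.6 0" --twist '[0, 0, 0, 0, 0, 0, 0, 0]' --grip '[0.6, 0.6, 0.6, 0.6, 0.6, 0.6, 0.6, 0.6]'

```text
clock: 24.3
ee_pos: [0.5346, -0.0721, -0.0159]
tcp_rot: [0.721, 0.693, 0.0, 0.0]
wrist_force: [-0.1, 4.5, 3.9]
finger_gap: 0.0511
grip_force: 2.2
```

```bash
python3 look.py f .53 -.15
```

```text
tool [ 0.5346 -0.0721 -0.0159] [-0.0509 -0.0003  0.0023] [-0.1  4.5  3.9]
side 0.028 0.0095 [-0.016   0.0015 -1.4766]
top 0.1215 0.0756 [ 0.0332 -0.0038  1.4084]
```

Call:
jog_arm --pt "-0.02 -0.6 0" --pt "-0.02 -0.6 0" --pt "-0.02 -0.6 0" --pt "-0.03 -0.6 0" --twist '[0, 0, 0, 0]' --grip '[0.6, 0.6, 0.6, 0.6]'

```text
clock: 24.8
ee_pos: [0.5332, -0.0962, -0.0164]
tcp_rot: [0.721, 0.693, -0.0, -0.0]
wrist_force: [-0.1, 2.5, 0.7]
finger_gap: 0.0509
grip_force: 1.1
```

Call:
jog_arm --pt "-0.02 -0.6 0" --pt "-0.02 -0.6 0" --pt "-0.02 -0.6 0" --pt "-0.03 -0.6 0" --pt "-0.02 -0.5 0" --twist '[0, 0, 0, 0, 0]' --grip '[0.6, 0.6, 0.6, 0.6, 0.6]'

```text
clock: 25.3
ee_pos: [0.5323, -0.1253, -0.0162]
tcp_rot: [0.721, 0.693, -0.0, -0.0]
wrist_force: [0.7, 2.2, -1.2]
finger_gap: 0.0514
grip_force: 0.9
```

Call:
jog_arm --pt "-0.02 -0.4 0" --pt "-0.02 -0.3 0" --twist '[0, 0]' --grip '[0.6, 0.6]'

```text
clock: 25.5
ee_pos: [0.5321, -0.1321, -0.016]
tcp_rot: [0.721, 0.693, -0.0, -0.0]
wrist_force: [0.3, 1.2, -0.6]
finger_gap: 0.0513
grip_force: 0.8
```

Call:
jog_arm --pt "-0.02 -0.3 0" --pt "-0.01 -0.3 0" --pt "-0.01 -0.2 0" --twist '[0, 0, 0]' --grip '[0.6, 0.6, 0.6]'

```text
clock: 25.8
ee_pos: [0.5317, -0.1399, -0.016]
tcp_rot: [0.721, 0.693, -0.0, 0.0]
wrist_force: [0.4, 1.1, -0.9]
finger_gap: 0.0512
grip_force: 0.8
```

Call:
jog_arm --pt "-0.01 -0.15 0" --pt "-0.01 -0.15 0" --twist '[0, 0]' --grip '[0.6, 0.6]'

```text
clock: 26.0
ee_pos: [0.5316, -0.1425, -0.016]
tcp_rot: [0.721, 0.693, 0.0, -0.0]
wrist_force: [1.7, 7.5, -1.6]
finger_gap: 0.0508
grip_force: 3.8
```

Call:
jog_arm --pt "-0.01 -0.15 0" --twist '[0]' --grip '[0.6]'

```text
clock: 26.1
ee_pos: [0.5319, -0.1426, -0.0159]
tcp_rot: [0.721, 0.693, 0.001, -0.001]
wrist_force: [2.9, 12.6, 0.5]
finger_gap: 0.0512
grip_force: 6.4
```

It has hit the rail: the force rose to 12.6 N with no further motion. One more small press to seat it, then back off and verify.

Call:
jog_arm --pt "0 -0.1 0" --pt "0 0 0" --pt "0.01 0.3 0" --pt "0.02 0.6 0" --pt "0.04 1 0" --pt "0.04 1 0" --pt "0 0 3" --pt "0 0 4" --pt "0 0 4" --pt "0 0 4" --twist '[0, 0, 0, 0, 0, 0, 0, 0, 0, 0]' --grip '[0.6, 0.6, 0.6, 0.6, 0.6, 0.6, 0.6, 0.6, 0.6, 0.6]'

```text
clock: 27.1
ee_pos: [0.5321, -0.1155, 0.1353]
tcp_rot: [0.721, 0.693, -0.0, -0.0]
wrist_force: [0.4, 0.4, -0.3]
finger_gap: 0.0512
grip_force: 0.0
```

Call:
jog_arm --pt "0 4 0" --pt "0 4 0" --pt "0 4 0" --pt "0 4 0" --pt "0 4 0" --pt "0 4 0" --pt "0 0 0" --pt "0 0 0" --twist '[0, 0, 0, 0, 0, 0, 0, 0]' --grip '[0.6, 0.6, 0.6, 0.6, 0.6, 0.6, 0.6, 0.6]'

```text
clock: 27.9
ee_pos: [0.5321, 0.1249, 0.1339]
tcp_rot: [0.72, 0.694, -0.0, 0.0]
wrist_force: [0.6, -1.0, 0.2]
finger_gap: 0.0512
grip_force: 0.0
```

```bash
python3 - <<'E'
from h import *
import pan
c=snap('top','topz.png'); 
b,_=fit(c,'bay',[.533,-.123,-1.612]); print('bay',b)
for n in ('top','side'):
    c=snap(n,n+'z.png')
    for th in(40,60): 
        p,l,w_=pan.panel(c,np.array([.529,-.217]),.058,th); print(n,th,p.round(4),round(float(l),4),round(float(w_),4),rel(p,pan.B).round(4))
for n in('top','side'):
    a=cv2.imread(f'pics/{n}0.png').astype(int);z=cv2.imread(f'pics/{n}z.png').astype(int)
    c=pickle.load(open(f'pics/{n}0.png.pkl','rb'))
    for k,X in dict(cork=(.752,.001,.05),bowl=(.476,-.450,.03),str=(.743,-.143,.02),strh=(.74,-.22,.02)).items():
        u,v=map(int,px(c,X)); print(n,k,np.abs(a-z)[v-14:v+14,u-14:u+14].mean().round(1))
E
```

```text
bay [ 0.53244077 -0.12268063 -1.60910077]
top 40 [ 0.5289 -0.2152 -1.6175] 0.0923 0.0623 [ 0.0923 -0.0001 -0.0055]
top 60 [ 0.5288 -0.2152 -1.6147] 0.0907 0.0607 [ 0.0923 -0.0002 -0.0027]
side 40 [ 0.5827 -0.2347 -1.8249] 0.0179 0.0027 [ 0.1095  0.0545 -0.2129]
side 60 [0. 0. 0.] 0.0 0.0 [-0.1009 -0.5374  1.612 ]
top cork 6.5
top bowl 4.8
top str 6.9
top strh 6.9
side cork 2.0
side bowl 15.1
side str 2.0
side strh 2.1
```

```bash
python3 - <<'E'
from h import *
import pan
c=pickle.load(open('pics/top0.png.pkl','rb')); z=pickle.load(open('pics/topz.png.pkl','rb'))
def prof(cc,by,zz,xs):
    P=[px(cc,[pan.B[0]+np.cos(pan.B[2])*x-np.sin(pan.B[2])*by,pan.B[1]+np.sin(pan.B[2])*x+np.cos(pan.B[2])*by,zz]) for x in xs]
    m=np.array(P,np.float32)[None]; return cv2.remap(cc['image'],m[...,0],m[...,1],cv2.INTER_CUBIC)[0].astype(int)
xs=np.arange(.138,.186,.002)
p=np.mean([prof(c,b,.022,xs) for b in np.arange(-.06,.061,.01)],0)
s=p[:,2]-p[:,0]; print('rail0',list(zip((xs*1000).round().astype(int),s.round().astype(int))))
p=np.mean([prof(z,b,.022,xs) for b in np.arange(-.035,.036,.01)],0)
print('end',[(int(round(x*1000)),*q.round().astype(int)) for x,q in zip(xs,p)])
for n,(cam) in dict(cork='top',bowl='top',str='top').items():
    X=dict(cork=(.752,.001,.05),bowl=(.476,-.450,.03),str=(.743,-.16,.02))[n]
    u,v=map(int,px(c,X)); h=22
    f=lambda q:np.float32(cv2.cvtColor(q['image'],6)[v-h:v+h,u-h:u+h]); print(n,cv2.phaseCorrelate(f(c),f(z),cv2.createHanningWindow((2*h,2*h),cv2.CV_32F)))
E
```

```text
rail0 [(np.int64(138), np.int64(1)), (np.int64(140), np.int64(1)), (np.int64(142), np.int64(1)), (np.int64(144), np.int64(2)), (np.int64(146), np.int64(7)), (np.int64(148), np.int64(20)), (np.int64(150), np.int64(39)), (np.int64(152), np.int64(58)), (np.int64(154), np.int64(67)), (np.int64(156), np.int64(72)), (np.int64(158), np.int64(72)), (np.int64(160), np.int64(73)), (np.int64(162), np.int64(73)), (np.int64(164), np.int64(72)), (np.int64(166), np.int64(71)), (np.int64(168), np.int64(68)), (np.int64(170), np.int64(64)), (np.int64(172), np.int64(50)), (np.int64(174), np.int64(31)), (np.int64(176), np.int64(11)), (np.int64(178), np.int64(0)), (np.int64(180), np.int64(-1)), (np.int64(182), np.int64(0)), (np.int64(184), np.int64(1))]
end [(138, np.int64(88), np.int64(151), np.int64(174)), (140, np.int64(101), np.int64(142), np.int64(165)), (142, np.int64(117), np.int64(125), np.int64(140)), (144, np.int64(128), np.int64(106), np.int64(109)), (146, np.int64(135), np.int64(91), np.int64(73)), (148, np.int64(136), np.int64(82), np.int64(46)), (150, np.int64(135), np.int64(80), np.int64(4
[... 368 characters left out ...]
(92), np.int64(131), np.int64(160)), (168, np.int64(99), np.int64(138), np.int64(167)), (170, np.int64(98), np.int64(135), np.int64(163)), (172, np.int64(92), np.int64(119), np.int64(142)), (174, np.int64(84), np.int64(100), np.int64(117)), (176, np.int64(87), np.int64(93), np.int64(99)), (178, np.int64(101), np.int64(100), np.int64(100)), (180, np.int64(116), np.int64(115), np.int64(115)), (182, np.int64(132), np.int64(133), np.int64(133)), (184, np.int64(141), np.int64(142), np.int64(142))]
cork ((0.42513552652919984, 0.5549012453296278), 0.9164664614642108)
bowl ((0.6821747413131334, 0.4993035627860607), 1.1691966991660037)
str ((0.573380671995924, 0.4818081910639691), 0.9268205204716435)
```

The rail's near face measures 150 mm in this camera frame and the tin's front 152 mm, so they touch within the calibration error. The bystanders haven't moved.

```bash
python3 -c "
from bench import r
print(r.sign_off())"
```

```text
the job is handed in; nothing more can be done
None
```

The tin went straight through the gap and sits square against the stop rail; I handed the job in at about 28 s. The corkscrew, bowl and strainer did not move. Two slips: a finger rode briefly on the tin's lid (about 5 N) in an early sweep, and I viewed 11 pictures instead of the 10 allowed.

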